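# Stand each container in its colour-coded spill saucer

## Task

Clear up after the session: of the containers that stand among the four spill saucers, stand the red-capped bottle, the black-capped bottle, the white-capped bottle and the green-lidded jar each in the spill saucer of its own colour, upright and flat on the saucer's floor inside the rim. Keep them upright on the way, set them down gently without dropping them, and leave the open brown bottle among them standing where it is. Keep the arm clear of the tall rod and clamp behind the hotplate.

Things in the scene. Friction and masses are not known exactly. Their poses are not given: they have to be found in the camera images.
- red_bottle: amber glass bottle with a RED screw cap and a paper label, 88 mm tall overall; round body 35 mm across up to 57 mm high, cap 23 mm across above; about 140 g; grip it round the body. Origin: centre of its underside (on the axis); z up along the axis.
- black_bottle: brown glass bottle with a BLACK screw cap, no label, 82 mm tall; round body 33 mm across up to 56 mm high, cap 22 mm across above; about 55 g; grip it round the body. Origin: centre of its underside (on the axis); z up along the axis.
- white_bottle: larger amber glass bottle with a WHITE screw cap and a paper label, 108 mm tall; round body 47 mm across up to 74 mm high, cap 31 mm across above; about 140 g; grip it round the body. Origin: centre of its underside (on the axis); z up along the axis.
- green_jar: small round jar with a dark GREEN lid and a lilac band, 71 mm tall, 62 to 64 mm across up to 55 mm high; about 140 g; grip it round the body. Look-alikes of it and of the bottles stand farther off, at the left and back of the bench; they are no part of the job. Origin: centre of its underside (on the axis); z up along the axis.
- red_saucer: Red round plastic spill saucer, fixed to the worktop: open bore 52 mm across, 60 mm over the rim, rim 10 mm high and 4 mm thick, floor 3 mm thick; a small thumb tab (9 mm long) sticks out on its -x side. Origin: centre of its underside, on the worktop; z up.
- black_saucer: Black round plastic spill saucer, fixed to the worktop: open bore 50 mm across, 58 mm over the rim, rim 10 mm high and 4 mm thick, floor 3 mm thick; a small thumb tab (9 mm long) sticks out on its -x side. Origin: centre of its underside, on the worktop; z up.
- white_saucer: White round plastic spill saucer, fixed to the worktop: open bore 64 mm across, 72 mm over the rim, rim 10 mm high and 4 mm thick, floor 3 mm thick; a small thumb tab (9 mm long) sticks out on its -x side. Origin: centre of its underside, on the worktop; z up.
- green_saucer: Dark green round plastic spill saucer, fixed to the worktop: open bore 78 mm across, 86 mm over the rim, rim 10 mm high and 4 mm thick, floor 3 mm thick; a small thumb tab (9 mm long) sticks out on its -x side. Origin: centre of its underside, on the worktop; z up.
- open_bottle: open (uncapped) brown glass bottle, no label, 33 mm across, 78 mm tall; not to be moved. Origin: centre of its underside (on the axis); z up along the axis.
- rod_clamp: fixed upright steel rod, 12 mm across, behind the hotplate, with a clamp; an obstacle that no part of the arm may strike, also when it swings across in front of it. The rod's axis passes 31 mm along +x and 12 mm along +y from the origin; it rises to 0.65 m above the worktop. Between 0.38 and 0.57 m height the clamp reaches to 0.15 m in front of the rod (to -x). Axes as the world's.

How it is judged:
At the end, for the whole second after the job is handed in: Each of the four containers stands within 14 mm of the centre of the saucer of its own colour, its foot on the saucer's floor (less than 7 mm above the worktop), upright within 0.1 rad, at rest and released; the open brown bottle stands upright within 30 mm of where it stood at the start (horizontal distance between red_bottle and red_saucer below 0.014 m and z of red_bottle in the frame of red_saucer between -0.002 and 0.007 m and angle between each of red_bottle, black_bottle, white_bottle, green_jar's own z axis and vertical below 0.1 rad and linear speed of each of red_bottle, black_bottle, white_bottle, green_jar below 0.02 m/s and contact force between the fingers and red_bottle below 0.5 N and horizontal distance between black_bottle and black_saucer below 0.014 m and z of black_bottle in the frame of black_saucer between -0.002 and 0.007 m and contact force between the fingers and black_bottle below 0.5 N and horizontal distance between white_bottle and white_saucer below 0.014 m and z of white_bottle in the frame of white_saucer between -0.002 and 0.007 m and contact force between the fingers and white_bottle below 0.5 N and horizontal distance between green_jar and green_saucer below 0.014 m and z of green_jar in the frame of green_saucer between -0.002 and 0.007 m and contact force between the fingers and green_jar below 0.5 N and distance of open_bottle from where it was at the start of the episode below 0.03 m and angle between open_bottle's own z axis and vertical below 0.15 rad); the robot touches nothing.
It fails at once if the open brown bottle was shoved away or knocked over (distance of open_bottle from where it was at the start of the episode above 0.03 m or angle between open_bottle's own z axis and vertical above 0.5 rad).
It fails at once if the arm or the fingers struck the rod or its clamp (contact force between any of the arm, the fingers and rod_clamp above 5 N).
It fails at once if a container was tipped over (angle between any of red_bottle, black_bottle, white_bottle, green_jar's own z axis and vertical above 0.6 rad).
It fails at once if a container was dropped on its saucer ((linear speed of red_bottle above 0.7 m/s and horizontal distance between red_bottle and red_saucer below 0.03 m and z of red_bottle in the frame of red_saucer below 0.05 m) or (linear speed of black_bottle above 0.7 m/s and horizontal distance between black_bottle and black_saucer below 0.03 m and z of black_bottle in the frame of black_saucer below 0.05 m) or (linear speed of white_bottle above 0.7 m/s and horizontal distance between white_bottle and white_saucer below 0.03 m and z of white_bottle in the frame of white_saucer below 0.05 m) or (linear speed of green_jar above 0.7 m/s and horizontal distance between green_jar and green_saucer below 0.03 m and z of green_jar in the frame of green_saucer below 0.05 m)).
It also fails if it takes over 106 s, if anything falls off the work surface, if the arm or the gripper's body presses on something with over 40 N, if the wrist force passes 120 N, or if a joint passes its speed limit or range.

## Robot

A 7-joint arm with a two-finger parallel gripper is mounted at the origin on a cart in front of the work surface, level with it; the furniture and walls round the work are solid. World frame = base frame: x ahead of the robot, y to its left, z up, the work surface at z = 0. Lengths are in m, angles in rad, forces in N, time in s.
With the tool pointing down it reaches from about 0.425 to 0.925 m from the base axis. Payload 6.8 kg.
Tool frame: the origin (TCP) lies where the fingers leave the gripper's body, on its centre line; the fingertips stand 73 mm ahead of it and the grasp point (between the pads) lies 54 mm ahead of it; z points along the fingers, y is the line along which they close (so a half turn about z gives the same grasp; the last joint's range is limited). The gripper opens to 85 mm and grips with 20 to 120 N. Pads are 22 mm wide; open, the fingers measure 114 mm over their backs; the gripper's body (76 mm by 85 mm) begins 54 mm behind the grasp point. The pads swing forward as they close: fully open they stand 13 mm farther back than shut.
Start: joints at [-1.296, 0.477, 0.022, 1.555, -0.011, 1.109, -0.083], TCP at [0.252, 0.626, 0.304] pointing down, gripper open.
Joint ranges: [-2.96, 2.96], [-0.34, 2.1], [-1.41, 1.46], [0.24, 2.44], [-1.37, 4.51], [0.17, 1.92], [-2.96, 2.96]. Speed limits (rad/s): [2.39, 2.39, 3.14, 3.14, 3.14, 3.14, 3.14].

## Interface

Orientations are given as a rotation vector (axis times angle).
In Python, from bench import r gives the robot as it stands.
- The arm moves only by the tool move_tool, called after "Request:" in YAML: its name, and indented under it one key for each argument. Schema: {"type":"object","properties":{"increments":{"type":"string"},"jaw":{"type":"number"},"squeeze":{"type":"number"},"only":{"type":"string"},"quiet":{"type":"boolean"},"lines":{"type":"string"}},"required":["increments"],"additionalProperties":false}. increments is a string of 1 to 5 rows, one to a line, with the numbers parted by spaces; each row has 6 numbers: dx, dy, dz in m, then a rotation vector rx, ry, rz in rad; each row is the pose to reach, as a shift and turn from the pose commanded when the call began, along the tool's axes at that moment; what a row does not reach only later rows make up. A row lasts 1/10 s, in which the tool goes at most 0.05 m and 0.15 rad, less where a joint would pass 70% of its speed; a pose out of reach is approached as far as the arm can. jaw is the finger opening in m, set as the call begins (left out keeps the last). The fingers move at their own pace and stop on an object; squeeze is the grip in N (left out, the last holds). Time passes only in rows, so rows that do not move let the fingers close. The tool returns the time, the measured TCP pose, the force, the opening and the grip force at its end. only (a regular expression) keeps the lines of the reply that match it, lines (a string "A,B") keeps lines A to B, and quiet returns only ok. Input that does not fit is refused with a message, and nothing moves.
- r.get_obs(): the state, without advancing time (a new reading comes with each control period).
- r.grab_frame(name): name is "scene" or "top"; returns (picture, depth): 384x512x3 uint8, blue, green, red; 384x512 float32, m along the optical axis (not along the pixel's ray), 0 where there is no reading.
- r.camera_info(name): a dict with "camera_matrix" (3x3 intrinsics, pixels), "R" (3x3) and "t" (3): a world point X has camera coordinates R X + t. Camera axes: x right, y down, z forward; pixel columns grow to the right and rows downward; lengths in m; the calibration is good to about 2 mm. A picture is of the moment at which its call begins. camera_info takes no time and is no camera call.
- r.hand_in(): hands the job in; it is judged then, once.
The state is a dict: "clock": time; "joints": joint angles; "qvel": joint speeds; "tau": joint torques, N m; "tcp_pos": TCP position; "orientation": TCP orientation; "contact_force": force on the tool from outside, world axes, zero at the start; "moment": the same for the moment, N m; "grip_width": finger opening in m; "gripper_force": force on a finger pad.
Only numpy, scipy, OpenCV 4.12 (cv2) and the standard library are available. Lean on these libraries where they do the work, as an engineer would, in place of code of your own. Each camera call takes 0.05 s, during which the arm holds its last target. There are 200 camera calls.

## Working session

There is one attempt and no reset: what is moved stays moved. The work goes in short steps, Python scripts to look and compute and a tool call to move; the robot and the scene stay as the last step left them, time stands still between calls to the robot, and variables do not carry over. Pictures are saved under pics/ and viewed, at most 14 in all, crops included, and the job is handed in when it is done.

```bash
ls; mkdir -p pics; python3 - <<'E'
from bench import r
import cv2,numpy as np
print(r.get_obs())
for n in("scene","top"):
    p,d=r.grab_frame(n); cv2.imwrite(f"pics/{n}0.png",p); np.savez(f"pics/{n}0.npz",p=p,d=d); print(n,r.camera_info(n))
E
```

```text
bench.py
pics
{'clock': 0.0, 'joints': array([-1.29612844,  0.47779919,  0.02228852,  1.55644806, -0.01153241,
        1.10931994, -0.08312117]), 'qvel': array([ 0.00042797, -0.00082497, -0.00030349, -0.00112142,  0.00170702,
        0.00035274,  0.00175653]), 'tau': array([-7.45394736e-04, -5.96448255e+01,  1.60784908e+00, -2.81207192e+01,
        1.24267468e-02,  9.22514097e-03,  3.93942253e-05]), 'tcp_pos': array([0.25190161, 0.62573308, 0.30292664]), 'orientation': array([-5.97486961e-01, -3.08397875e+00,  2.87224232e-03]), 'contact_force': array([ 0.35940585, -0.01867914, -0.45316071]), 'moment': array([-0.03617851,  0.08585941, -0.01232252]), 'gripper_force': 0.0, 'grip_width': 0.08528508030415462}
scene {'camera_matrix': array([[376.47980481,   0.        , 255.71642842],
       [  0.        , 376.47980481, 190.46710398],
       [  0.        ,   0.        ,   1.        ]]), 'R': array([[ 0.91452735, -0.40425931, -0.01463326],
       [-0.23694126, -0.5059948 , -0.82935403],
       [ 0.32786974,  0.76193416, -0.5585318 ]]), 't': array([-0.43691963,  0.24002357,  0.72959216])}
top {'camera_matrix': array([[386.62942197,   0.        , 257.27538162],
       [  0.        , 386.62942197, 191.70712901],
       [  0.        ,   0.        ,   1.        ]]), 'R': array([[-0.02757443, -0.99936263,  0.02267141],
       [-0.99245929,  0.0246601 , -0.12006848],
       [ 0.11943287, -0.02581127, -0.99250671]]), 't': array([0.13978901, 0.53776224, 0.91565694])}
```

View pics/scene0.png

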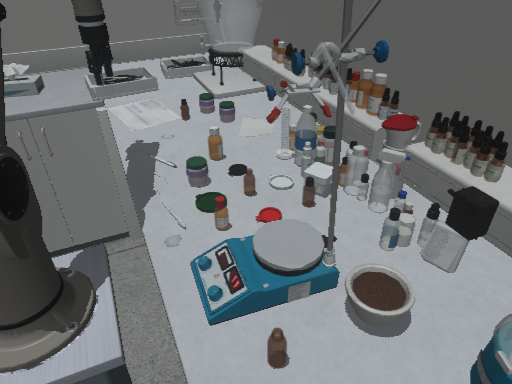

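View pics/top0.png

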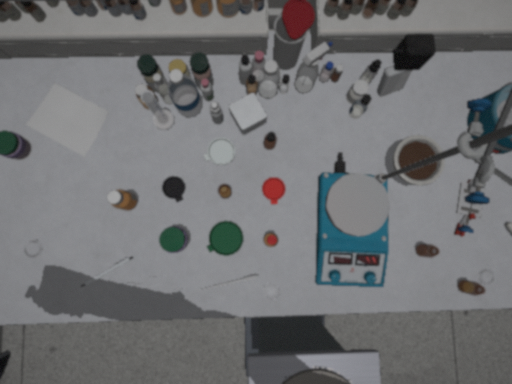

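```bash
python3 - <<'E'
import cv2,numpy as np
a=cv2.imread("pics/scene0.png");b=cv2.imread("pics/top0.png")
A=cv2.resize(a[115:245,140:340],(800,520),interpolation=cv2.INTER_CUBIC)
B=cv2.resize(b[120:260,95:295],(800,560),interpolation=cv2.INTER_CUBIC)
cv2.imwrite("pics/sc_crop.png",A);cv2.imwrite("pics/top_crop.png",B)
E
```

```text
(no output)
```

View pics/sc_crop.png

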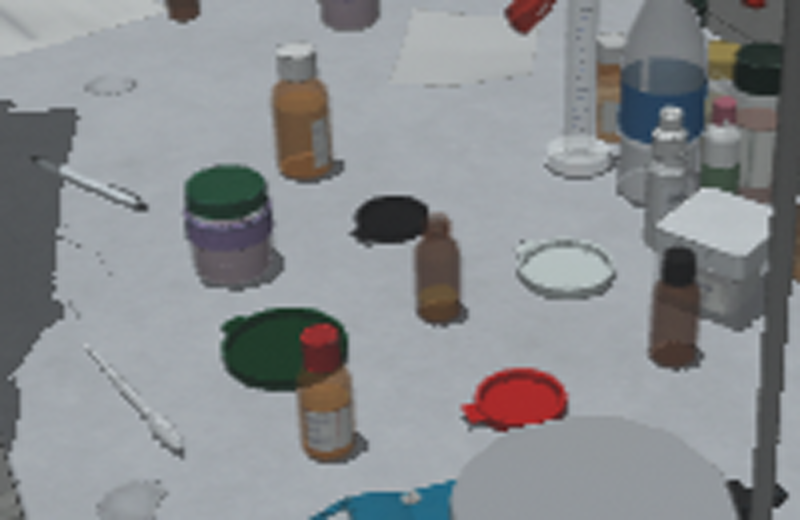

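View pics/top_crop.png

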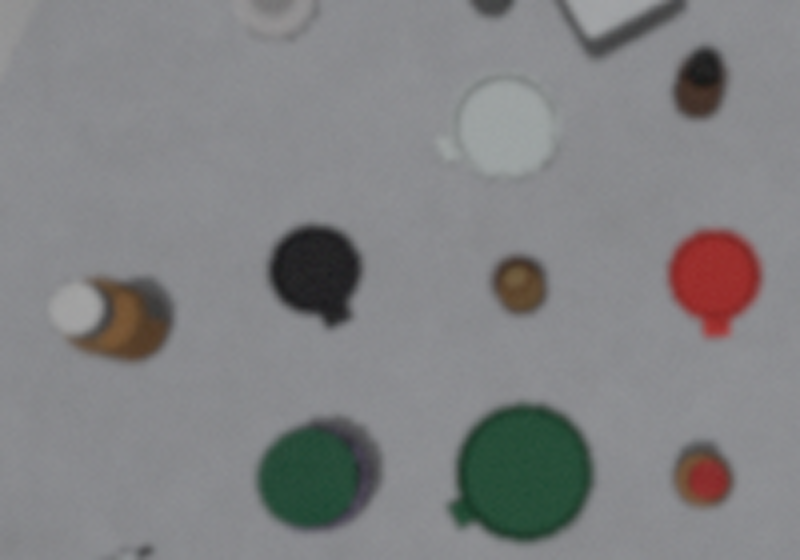

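```bash
cat > h.py <<'E'
from bench import r
import cv2,numpy as np
C={n:r.camera_info(n) for n in("scene","top")}
def ray(n,uv,z):
    c=C[n];R=c["R"];o=-R.T@c["t"];d=R.T@np.linalg.solve(c["camera_matrix"],[uv[0],uv[1],1.])
    return o+d*(z-o[2])/d[2]
def proj(n,X):
    c=C[n];p=c["camera_matrix"]@(c["R"]@np.asarray(X,float)+c["t"]);return p[:2]/p[2]
def dep(n,uv,d):
    c=C[n];u,v=int(round(uv[0])),int(round(uv[1]));Z=float(np.median(d[v-1:v+2,u-1:u+2]))
    return c["R"].T@(Z*np.linalg.solve(c["camera_matrix"],[u,v,1.])-c["t"])
def mask(p,col):
    h=cv2.cvtColor(p,cv2.COLOR_BGR2HSV).astype(int);H,S,V=h[...,0],h[...,1],h[...,2]
    return {"red":((H<8)|(H>172))&(S>140)&(V>70),"green":(H>60)&(H<95)&(S>100)&(V<130),
      "black":(V<60),"white":None}[col].astype(np.uint8)
def blob(m,seed,op=0):
    if op:m=cv2.morphologyEx(m,cv2.MORPH_OPEN,cv2.getStructuringElement(cv2.MORPH_ELLIPSE,(op,op)))
    k,l,s,c=cv2.connectedComponentsWithStats(m)
    i=l[seed[1],seed[0]]
    if i==0:
        i=1+int(np.argmin(np.hypot(*(c[1:]-seed).T)))
    cn=max(cv2.findContours((l==i).astype(np.uint8),cv2.RETR_EXTERNAL,cv2.CHAIN_APPROX_NONE)[0],key=len)
    e=cv2.fitEllipse(cv2.convexHull(cn)) if len(cn)>=5 else None
    return c[i],s[i],e
E
python3 - <<'E'
from h import *
Z=np.load("pics/top0.npz");p,d=Z["p"],Z["d"]
S=np.load("pics/scene0.npz");sp,sd=S["p"],S["d"]
for n,col,seed,z,op in [("red_s","red",(273,188),.01,9),("black_s","black",(174,187),.01,9),("green_s","green",(226,238),.01,11),
  ("red_b","red",(271,240),.088,0),("green_j","green",(172,239),.071,0),("black_b","black",(271,137),.082,0)]:
    c,s,e=blob(mask(p,col),seed,op);X=ray("top",e[0],z)
    print(n,c.round(1),s,np.round(e[0]+e[1],1),X.round(4),"cent",ray("top",c,z).round(4)[:2],"scene",proj("scene",X).round(1),"depthpt",dep("top",e[0],d).round(3),"px/mm",(386.6/(0.92-z)/1000).__round__(3))
hs=cv2.cvtColor(p,cv2.COLOR_BGR2HSV)
print("wc",hs[195:202,108:124,2],"\nws",hs[150,200:242,2],hs[150,200:242,1], "hs",hs[136:168:2,221,2])
for n,uv in [("rodtop",(384,178)),("rodtop2",(395,174)),("rodtop3",(420,165))]: print(n,dep("top",uv,d).round(3))
for uv in [(330,255),(331,240),(333,220),(336,180),(340,120)]: print("rod",dep("scene",uv,sd).round(3),sp[uv[1],uv[0]])
for uv in [(225,190),(115,198),(221,152)]: print(uv,dep("top",uv,d).round(3))
E
```

```text
red_s [273.2 188.6] [263 179  21  21 344] [273.2 188.6  20.5  20.8] [0.5507 0.0849 0.01  ] cent [0.5507 0.0849] scene [268.2 213.1] depthpt [0.55  0.085 0.004] px/mm 0.425
black_s [173.3 187.2] [163 177  21  22 348] [173.5 187.3  20.4  21.4] [0.56   0.3336 0.01  ] cent [0.5603 0.3341] scene [236.3 167.9] depthpt [0.562 0.334 0.004] px/mm 0.425
green_s [225.4 238. ] [211 223  30  31 765] [225.4 238.   30.6  31.8] [0.431  0.2068 0.01  ] cent [0.4311 0.2066] scene [209.2 199.7] depthpt [0.431 0.208 0.005] px/mm 0.425
red_b [271.2 239.4] [267 235  10  10  74] [271.3 239.5   9.2   9.5] [0.4245 0.0984 0.088 ] cent [0.4246 0.0985] scene [218.  197.5] depthpt [0.426 0.099 0.089] px/mm 0.465
green_j [172.  239.1] [161 228  23  23 411] [172.1 239.1  22.2  23. ] [0.4316 0.3255 0.071 ] cent [0.4317 0.3256] scene [194.7 160.5] depthpt [0.432 0.325 0.072] px/mm 0.455
black_b [270.3 137.3] [266 133   9   9  67] [270.3 137.5   8.8   9.3] [0.6631 0.0927 0.082 ] cent [0.6634 0.0928] scene [306.4 178.1] depthpt [0.664 0.093 0.082] px/mm 0.461
wc [[154 159 159 160 160 161 162 163 163 163 159 147 121  90
[... 464 characters left out ...]
1 162 161 162 162 162 163
 162 161 162 163 162 162 162 161 161 162 162 162 162 160 155 149 148 147
 143 142 144 142 140 140] [ 7  5  7  5  5  5  7  7  9  9  8 10  9  8  8  8  8  9  9 10  8  9  9  8
 13 10  8  9  8  9  9  8  8  9  7  7  9  9  9  7  7  7] hs [145 141 150 160 161 161 162 163 163 163 163 161 162 158 142 140]
rodtop [ 0.556 -0.162  0.107]
rodtop2 [ 0.554 -0.16   0.177]
rodtop3 [ 0.55  -0.159  0.299]
rod [ 0.561 -0.174  0.083] [115 110 105]
rod [ 0.561 -0.17   0.119] [79 78 76]
rod [ 0.561 -0.169  0.167] [78 78 76]
rod [ 0.557 -0.168  0.254] [76 76 74]
rod [ 0.553 -0.166  0.364] [71 72 70]
(225, 190) [0.549 0.205 0.018]
(115, 198) [0.526 0.444 0.109]
(221, 152) [0.648 0.214 0.005]
```

The pictures show the four containers:

| Container | Top view px | Scene view px |
|---|---|---|
| Red-capped bottle | (271,239) | (220,197) |
| Black-capped bottle | (270,137) | (310,179) |
| White-capped bottle | (115,198) | (214,127) |
| Green jar | (172,239) | (197,161) |

In the top view the open bottle is at (225,190). The saucers are at red (273,188), black (173,187), green (225,238) and white (221,152).

Next I measure the white items, the open bottle and the box.

```bash
python3 - <<'E'
from h import *
from scipy.spatial.transform import Rotation as Ro
Z=np.load("pics/top0.npz");p,d=Z["p"],Z["d"]
h=cv2.cvtColor(p,cv2.COLOR_BGR2HSV)
w=((h[...,2]>151)&(h[...,1]<40)).astype(np.uint8)
for n,seed,z,op in [("white_s",(221,152),.01,9),("white_b",(114,198),.108,0)]:
    c,s,e=blob(w,seed,op);print(n,c.round(1),s,np.round(e[0]+e[1],1),ray("top",e[0],z).round(4),"scene",proj("scene",ray("top",e[0],z)).round(1))
b=((h[...,1]>60)&(h[...,0]<25)).astype(np.uint8)
c,s,e=blob(b,(225,190),0);print("open",c,s,ray("top",c,.05).round(3),ray("top",c,.07).round(3))
for uv in [(248,112),(240,105),(262,118),(243,126),(262,102),(216,108),(206,90)]: print("back",uv,dep("top",uv,d).round(3))
o=r.get_obs();R=Ro.from_rotvec(o["orientation"]).as_matrix();print(R.round(3),"yaw of tool y",np.arctan2(R[1,1],R[0,1]))
E
```

```text
white_s [221.2 151.7] [210 141  23  22 405] [221.3 151.8  21.8  23. ] [0.6476 0.2134 0.01  ] scene [279.3 180.3]
white_b [113.1 196.7] [108 191  11  12 100] [113.1 196.6  10.5  11.4] [0.5289 0.4487 0.108 ] scene [212.4 126.3]
open [224.5 191. ] [219 185  12  13 116] [0.543 0.205 0.05 ] [0.54  0.203 0.07 ]
back (248, 112) [0.733 0.144 0.062]
back (240, 105) [0.751 0.163 0.062]
back (262, 118) [0.717 0.11  0.061]
back (243, 126) [0.698 0.157 0.063]
back (262, 102) [0.779 0.106 0.001]
back (216, 108) [0.73  0.218 0.103]
back (206, 90) [0.786 0.243 0.072]
[[-0.928  0.373 -0.   ]
 [ 0.373  0.928 -0.002]
 [-0.    -0.002 -1.   ]] yaw of tool y 1.1880201135855346
```

Request:
move_tool:
  increments: "-0.035 -0.026 0.02 0 0 -0.1\n-0.07 -0.052 0.05 0 0 -0.2\n-0.105 -0.078 0.08 0 0 -0.3\n-0.14 -0.105 0.1 0 0 -0.383\n-0.14 -0.105 0.1 0 0 -0.383"
  jaw: 0.085
  squeeze: 40

```text
clock: 0.6
tcp_pos: [0.3463, 0.4684, 0.2003]
orientation: [-0.01, -3.14, 0.015]
contact_force: [0.4, -0.2, 0.4]
grip_width: 0.0852
gripper_force: 0.0
```

```bash
python3 - <<'E'
from h import *
from scipy.spatial.transform import Rotation as Ro
o=r.get_obs();R=Ro.from_rotvec(o["orientation"]).as_matrix();print(R.round(3));print("to jar",R.T@(np.array([.432,.3255,.2])-o["tcp_pos"]),o["joints"].round(2))
E
```

```text
[[-1.     0.006 -0.002]
 [ 0.006  1.    -0.009]
 [ 0.002 -0.009 -1.   ]]
to jar [-0.08664513 -0.14235931  0.00156306] [-1.01  0.45 -0.04  1.87  0.03  0.84  0.5 ]
```

Request:
move_tool:
  increments: "-0.025 -0.04 0 0 0 0\n-0.05 -0.08 0 0 0 0\n-0.07 -0.115 0 0 0 0\n-0.086 -0.142 0 0 0 0\n-0.086 -0.142 0 0 0 0"

```text
clock: 1.1
tcp_pos: [0.4316, 0.3296, 0.2038]
orientation: [0.013, 3.141, -0.004]
contact_force: [-0.6, 0.4, -0.2]
grip_width: 0.0852
gripper_force: 0.0
```

Request:
move_tool:
  increments: "0 0 0 0 0 0\n0 0 0 0 0 0"

```text
clock: 1.3
tcp_pos: [0.428, 0.3359, 0.2039]
orientation: [0.003, -3.141, -0.001]
contact_force: [0.1, 0.0, 0.4]
grip_width: 0.0851
gripper_force: 0.0
```

```bash
python3 - <<'E'
from h import *
from scipy.spatial.transform import Rotation as Ro
o=r.get_obs();R=Ro.from_rotvec(o["orientation"]).as_matrix();print(R.round(3));print("to jar",R.T@(np.array([.432,.3255,.086])-o["tcp_pos"]))
p,d=r.grab_frame("top");s,_=r.grab_frame("scene")
cv2.imwrite("pics/g1.png",np.hstack([cv2.resize(p[170:300,100:240],None,fx=3,fy=3),cv2.resize(s[90:220,130:250],None,fx=3,fy=3)]))
E
```

```text
[[-1.    -0.002 -0.   ]
 [-0.002  1.     0.001]
 [ 0.     0.001 -1.   ]]
to jar [-0.00402277 -0.01050565  0.11792265]
```

View pics/g1.png

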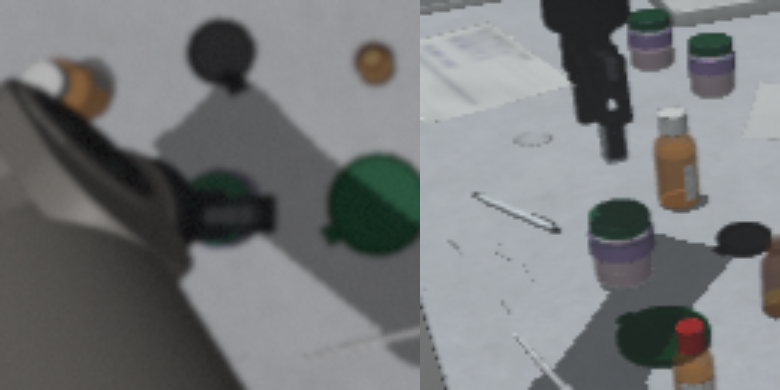

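The crop shows the open fingers above the green jar, at top px ~(175,241). The scene view also shows them above the jar and clear of everything else. I'll correct the offset and go down.

Request:
move_tool:
  increments: "-0.004 -0.0105 0.0 0 0 0\n-0.004 -0.0105 0.02 0 0 0\n-0.004 -0.0105 0.05 0 0 0\n-0.004 -0.0105 0.05 0 0 0\n-0.004 -0.0105 0.05 0 0 0"

```text
clock: 1.9
tcp_pos: [0.4327, 0.3237, 0.1539]
orientation: [0.001, -3.141, 0.002]
contact_force: [1.1, 0.9, 0.5]
grip_width: 0.0846
gripper_force: 0.0
```

```bash
cat > to.py <<'E'
import sys
from h import *
from scipy.spatial.transform import Rotation as Ro
o=r.get_obs();R=Ro.from_rotvec(o["orientation"]).as_matrix()
print("tool delta",(R.T@(np.array([float(a) for a in sys.argv[1:4]])-o["tcp_pos"])).round(4),"zaxis",R[:,2].round(3),"y yaw",np.degrees(np.arctan2(R[1,1],R[0,1])).round(1),o["contact_force"].round(1))
E
python3 to.py .432 .3255 .086
```

```text
tool delta [0.0006 0.0019 0.0679] zaxis [-0.001 -0.001 -1.   ] y yaw 90.0 [1.1 0.9 0.5]
```

Request:
move_tool:
  increments: "0 0.002 0.02 0 0 0\n0 0.002 0.04 0 0 0\n0 0.002 0.058 0 0 0\n0 0.002 0.068 0 0 0\n0 0.002 0.068 0 0 0"

```text
clock: 2.4
tcp_pos: [0.4328, 0.3259, 0.0858]
orientation: [0.0, -3.141, 0.001]
contact_force: [0.2, 0.5, 0.5]
grip_width: 0.085
gripper_force: 0.0
```

```bash
python3 to.py .432 .3255 .086
```

```text
tool delta [ 0.0008 -0.0004 -0.0002] zaxis [-0.001 -0.    -1.   ] y yaw 90.0 [0.2 0.5 0.5]
```

Request:
move_tool:
  increments: "0 0 0 0 0 0\n0 0 0 0 0 0\n0 0 0 0 0 0\n0 0 0 0 0 0\n0 0 0 0 0 0"
  jaw: 0.03
  squeeze: 40

```text
clock: 2.9
tcp_pos: [0.4334, 0.3265, 0.0873]
orientation: [-0.0, 3.14, 0.002]
contact_force: [-0.5, 0.1, 6.7]
grip_width: 0.0611
gripper_force: 43.1
```

```bash
python3 to.py .431 .207 .2
```

```text
tool delta [ 0.0023 -0.1194 -0.1129] zaxis [ 0.002  0.002 -1.   ] y yaw 90.0 [-0.5  0.1  6.7]
```

Request:
move_tool:
  increments: "0 0 -0.01 0 0 0\n0 0 -0.03 0 0 0\n0 0 -0.05 0 0 0\n0 -0.01 -0.06 0 0 0\n0 -0.03 -0.06 0 0 0"

```text
clock: 3.4
tcp_pos: [0.4334, 0.2968, 0.1477]
orientation: [-0.004, 3.139, 0.005]
contact_force: [1.1, 0.2, -1.7]
grip_width: 0.0612
gripper_force: 43.8
```

Request:
move_tool:
  increments: "0.001 -0.03 0 0 0 0\n0.001 -0.055 0 0 0 0\n0.001 -0.08 0 0 0 0\n0.001 -0.089 0 0 0 0\n0.001 -0.089 0 0 0 0"

```text
clock: 3.9
tcp_pos: [0.4314, 0.2043, 0.1454]
orientation: [-0.005, -3.14, 0.002]
contact_force: [0.2, 0.4, -1.6]
grip_width: 0.061
gripper_force: 43.8
```

Request:
move_tool:
  increments: "0 0 0 0 0 0\n0 0 0 0 0 0"

```text
clock: 4.1
tcp_pos: [0.4318, 0.2082, 0.1459]
orientation: [-0.003, 3.141, 0.001]
contact_force: [-0.0, 1.1, -1.1]
grip_width: 0.0612
gripper_force: 43.8
```

```bash
python3 to.py .432 .207 .089
python3 - <<'E'
from h import *
p,d=r.grab_frame("top");s,_=r.grab_frame("scene")
cv2.imwrite("pics/g2.png",np.hstack([cv2.resize(p[180:310,150:290],None,fx=3,fy=3),cv2.resize(s[110:240,150:270],None,fx=3,fy=3)]))
E
```

```text
tool delta [-0.0002 -0.0012  0.0569] zaxis [ 0.     0.001 -1.   ] y yaw 90.1 [-0.   1.1 -1.1]
```

View pics/g2.png

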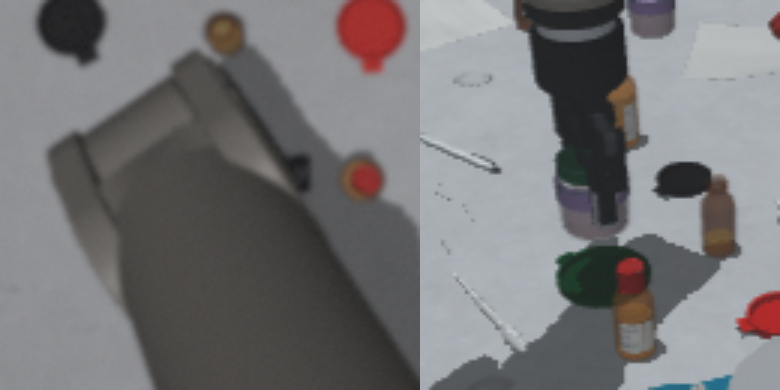

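The jar hangs upright in the fingers over the green saucer, at scene crop px (595,190) above (605,275). I'll lower it gently.

Request:
move_tool:
  increments: "0 -0.001 0.015 0 0 0\n0 -0.001 0.03 0 0 0\n0 -0.001 0.045 0 0 0\n0 -0.001 0.05 0 0 0\n0 -0.001 0.05 0 0 0"

```text
clock: 4.7
tcp_pos: [0.4314, 0.2063, 0.0953]
orientation: [0.002, -3.14, 0.001]
contact_force: [-0.5, 0.9, -1.5]
grip_width: 0.0613
gripper_force: 43.9
```

Request:
move_tool:
  increments: "0 0 0.002 0 0 0\n0 0 0.004 0 0 0\n0 0 0.006 0 0 0\n0 0 0.006 0 0 0"

```text
clock: 5.1
tcp_pos: [0.4321, 0.2062, 0.0903]
orientation: [-0.0, 3.141, 0.001]
contact_force: [-0.3, -0.6, 1.9]
grip_width: 0.0615
gripper_force: 43.7
```

```bash
python3 to.py .431 .207 .09
```

```text
tool delta [0.0011 0.0008 0.0003] zaxis [ 0.001  0.001 -1.   ] y yaw 90.0 [-0.3 -0.6  1.9]
```

Request:
move_tool:
  increments: "0 0 0 0 0 0\n0 0 0 0 0 0\n0 0 0 0 0 0\n0 0 0 0 0 0"
  jaw: 0.085

```text
clock: 5.5
tcp_pos: [0.4318, 0.206, 0.0899]
orientation: [-0.0, 3.142, 0.0]
contact_force: [-0.4, -0.1, 0.1]
grip_width: 0.0848
gripper_force: 0.0
```

Request:
move_tool:
  increments: "0 0 -0.02 0 0 0\n0 0 -0.05 0 0 0\n0 0 -0.085 0 0 0\n0 0 -0.11 0 0 0\n0 0 -0.12 0 0 0"

```text
clock: 6.0
tcp_pos: [0.4327, 0.2065, 0.2123]
orientation: [-0.0, 3.138, 0.003]
contact_force: [0.5, 0.6, 0.2]
grip_width: 0.0851
gripper_force: 0.0
```

Request:
move_tool:
  increments: "0.002 -0.03 0 0 0 0\n0.004 -0.06 0 0 0 0\n0.006 -0.09 0 0 0 0\n0.007 -0.107 0 0 0 0\n0.007 -0.107 0 0 0 0"
  jaw: 0.06

```text
clock: 6.5
tcp_pos: [0.4241, 0.0964, 0.2091]
orientation: [-0.006, -3.14, 0.002]
contact_force: [0.8, 1.3, -0.0]
grip_width: 0.0603
gripper_force: 0.0
```

Request:
move_tool:
  increments: "0 0 0 0 0 0\n0 0 0 0 0 0"

```text
clock: 6.7
tcp_pos: [0.4249, 0.1002, 0.2097]
orientation: [0.003, -3.141, -0.001]
contact_force: [0.0, 0.3, -0.7]
grip_width: 0.06
gripper_force: 0.0
```

```bash
python3 to.py .425 .098 .096
python3 - <<'E'
from h import *
p,d=r.grab_frame("top");s,_=r.grab_frame("scene")
c,st,e=blob(mask(p,"green"),(226,238),0);print("green seen in saucer",c,st)
cv2.imwrite("pics/g3.png",np.hstack([cv2.resize(p[180:310,180:320],None,fx=3,fy=3),cv2.resize(s[110:240,150:270],None,fx=3,fy=3)]))
E
```

```text
tool delta [-1.000e-04 -2.300e-03  1.137e-01] zaxis [-0.  0. -1.] y yaw 90.1 [ 0.   0.3 -0.7]
green seen in saucer [223.8735363 238.264637 ] [211 227  25  23 427]
```

View pics/g3.png

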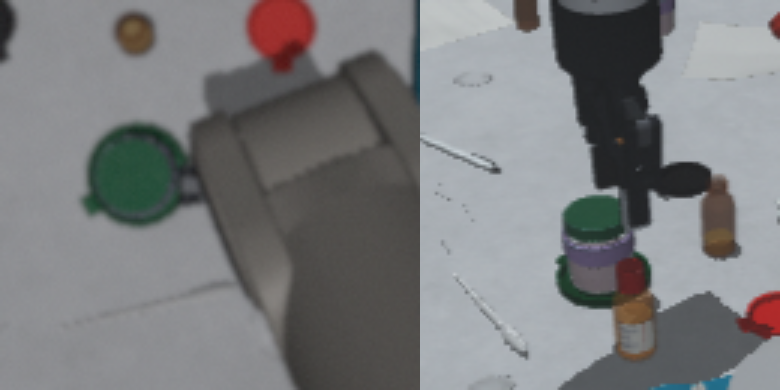

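The jar stands inside the green saucer (top crop px (135,175)) and the fingers are over the red bottle. I'll go down and grip it.

Request:
move_tool:
  increments: "0 -0.002 0.02 0 0 0\n0 -0.002 0.045 0 0 0\n0 -0.002 0.065 0 0 0\n0 -0.002 0.07 0 0 0\n0 -0.002 0.07 0 0 0"

```text
clock: 7.3
tcp_pos: [0.4245, 0.0974, 0.1394]
orientation: [0.002, -3.14, 0.001]
contact_force: [0.7, 0.2, 0.2]
grip_width: 0.0597
gripper_force: 0.0
```

```bash
python3 to.py .425 .098 .096
```

```text
tool delta [-0.0005  0.0006  0.0434] zaxis [-0.002 -0.    -1.   ] y yaw 90.1 [0.7 0.2 0.2]
```

Request:
move_tool:
  increments: "0 0 0.015 0 0 0\n0 0 0.03 0 0 0\n0 0 0.04 0 0 0\n0 0 0.043 0 0 0\n0 0 0.043 0 0 0"

```text
clock: 7.8
tcp_pos: [0.425, 0.0971, 0.0971]
orientation: [-0.0, 3.142, 0.0]
contact_force: [-0.6, -0.2, 0.5]
grip_width: 0.0599
gripper_force: 0.0
```

```bash
python3 to.py .425 .098 .096
```

```text
tool delta [-0.      0.0009  0.0011] zaxis [ 0.  0. -1.] y yaw 90.0 [-0.6 -0.2  0.5]
```

Request:
move_tool:
  increments: "0 0 0 0 0 0\n0 0 0 0 0 0\n0 0 0 0 0 0\n0 0 0 0 0 0\n0 0 0 0 0 0"
  jaw: 0.015
  squeeze: 35

```text
clock: 8.3
tcp_pos: [0.4253, 0.0971, 0.0976]
orientation: [-0.0, 3.14, 0.001]
contact_force: [-1.2, -0.6, 7.2]
grip_width: 0.0341
gripper_force: 34.5
```

```bash
python3 to.py .551 .0855 .15
```

```text
tool delta [-0.1258 -0.0116 -0.0523] zaxis [ 0.001  0.    -1.   ] y yaw 90.0 [-1.2 -0.6  7.2]
```

Request:
move_tool:
  increments: "0 0 -0.01 0 0 0\n0 0 -0.03 0 0 0\n0 0 -0.05 0 0 0\n0 0 -0.055 0 0 0\n-0.015 0 -0.055 0 0 0"

```text
clock: 8.8
tcp_pos: [0.4386, 0.0969, 0.1526]
orientation: [0.001, -3.141, -0.0]
contact_force: [0.2, 0.0, -1.7]
grip_width: 0.0346
gripper_force: 35.3
```

Request:
move_tool:
  increments: "-0.025 -0.003 0 0 0 0\n-0.05 -0.006 0 0 0 0\n-0.075 -0.009 0 0 0 0\n-0.1 -0.0115 0 0 0 0\n-0.11 -0.0115 0 0 0 0"

```text
clock: 9.3
tcp_pos: [0.5517, 0.0849, 0.1517]
orientation: [0.002, 3.14, -0.0]
contact_force: [-0.4, -0.9, -1.8]
grip_width: 0.0343
gripper_force: 35.3
```

Request:
move_tool:
  increments: "0 0 0 0 0 0\n0 0 0 0 0 0"

```text
clock: 9.5
tcp_pos: [0.5484, 0.0856, 0.1513]
orientation: [0.001, -3.139, 0.0]
contact_force: [0.1, -0.8, -1.8]
grip_width: 0.0341
gripper_force: 35.3
```

```bash
python3 to.py .551 .0855 .1006
```

```text
tool delta [-0.0027 -0.0001  0.0507] zaxis [-0.002 -0.    -1.   ] y yaw 90.0 [ 0.1 -0.8 -1.8]
```

Request:
move_tool:
  increments: "-0.0025 0 0.015 0 0 0\n-0.0025 0 0.03 0 0 0\n-0.0025 0 0.04 0 0 0\n-0.0025 0 0.045 0 0 0\n-0.0025 0 0.045 0 0 0"

```text
clock: 10.0
tcp_pos: [0.5515, 0.0854, 0.1056]
orientation: [0.0, -3.139, 0.001]
contact_force: [-0.1, 0.2, -1.8]
grip_width: 0.0342
gripper_force: 35.3
```

Request:
move_tool:
  increments: "0 0 0.002 0 0 0\n0 0 0.004 0 0 0\n0 0 0.006 0 0 0\n0 0 0.006 0 0 0"

```text
clock: 10.4
tcp_pos: [0.5523, 0.0855, 0.1009]
orientation: [-0.0, 3.142, 0.0]
contact_force: [-0.2, 0.9, -0.9]
grip_width: 0.034
gripper_force: 35.3
```

```bash
python3 to.py .551 .0855 .1006
```

```text
tool delta [ 0.0013 -0.      0.0003] zaxis [ 0.  0. -1.] y yaw 90.0 [-0.2  0.9 -0.9]
```

Request:
move_tool:
  increments: "0 0 0.001 0 0 0\n0 0 0.001 0 0 0"

```text
clock: 10.6
tcp_pos: [0.5525, 0.0855, 0.1007]
orientation: [-0.0, 3.141, 0.0]
contact_force: [-3.2, 0.6, 6.2]
grip_width: 0.034
gripper_force: 36.1
```

Request:
move_tool:
  increments: "0 0 0 0 0 0\n0 0 0 0 0 0\n0 0 0 0 0 0"
  jaw: 0.055

```text
clock: 10.9
tcp_pos: [0.5525, 0.0856, 0.1]
orientation: [-0.0, 3.141, 0.0]
contact_force: [-0.7, -0.4, 0.2]
grip_width: 0.055
gripper_force: 0.0
```

Request:
move_tool:
  increments: "0 0 -0.02 0 0 0\n0 0 -0.05 0 0 0\n0 0 -0.085 0 0 0\n0 0 -0.11 0 0 0\n0 0 -0.12 0 0 0"

```text
clock: 11.4
tcp_pos: [0.5535, 0.0857, 0.2225]
orientation: [-0.0, 3.137, 0.002]
contact_force: [0.9, 0.8, -0.2]
grip_width: 0.055
gripper_force: 0.0
```

Request:
move_tool:
  increments: "-0.03 0.002 0 0 0 0\n-0.06 0.004 0 0 0 0\n-0.09 0.007 0 0 0 0\n-0.111 0.007 0 0 0 0\n-0.111 0.007 0 0 0 0"

```text
clock: 11.9
tcp_pos: [0.6652, 0.0923, 0.2185]
orientation: [0.001, 3.141, -0.001]
contact_force: [0.4, 0.0, 0.3]
grip_width: 0.0548
gripper_force: 0.0
```

Request:
move_tool:
  increments: "0 0 0 0 0 0\n0 0 0 0 0 0"

```text
clock: 12.1
tcp_pos: [0.6622, 0.0925, 0.2191]
orientation: [0.0, -3.14, 0.0]
contact_force: [-0.9, 0.2, 0.2]
grip_width: 0.0549
gripper_force: 0.0
```

```bash
python3 to.py .664 .0928 .091
python3 - <<'E'
from h import *
p,d=r.grab_frame("top");s,_=r.grab_frame("scene")
cv2.imwrite("pics/g4.png",np.hstack([cv2.resize(p[90:260,180:340],None,fx=2.4,fy=2.4),cv2.resize(s[90:260,190:350],None,fx=2.4,fy=2.4)]))
E
```

```text
tool delta [-0.0021  0.0004  0.1281] zaxis [-0.002 -0.    -1.   ] y yaw 90.0 [-0.9  0.2  0.2]
```

View pics/g4.png

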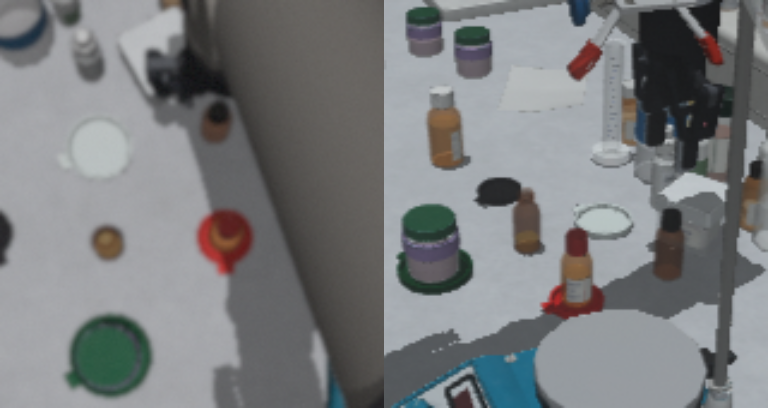

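The jar and the red bottle each stand in their saucers, at top crop px (110,355) and (225,235). The fingers are above the black bottle, clear of the rod. I'll go down.

Request:
move_tool:
  increments: "-0.002 0 0.025 0 0 0\n-0.002 0 0.05 0 0 0\n-0.002 0 0.075 0 0 0\n-0.002 0 0.085 0 0 0\n-0.002 0 0.085 0 0 0"

```text
clock: 12.7
tcp_pos: [0.6641, 0.0925, 0.1336]
orientation: [0.001, -3.139, 0.001]
contact_force: [0.2, -0.4, 0.7]
grip_width: 0.055
gripper_force: 0.0
```

```bash
python3 to.py .664 .0928 .091
```

```text
tool delta [-0.      0.0004  0.0426] zaxis [-0.003 -0.001 -1.   ] y yaw 90.0 [ 0.2 -0.4  0.7]
```

Request:
move_tool:
  increments: "0 0 0.015 0 0 0\n0 0 0.03 0 0 0\n0 0 0.04 0 0 0\n0 0 0.043 0 0 0\n0 0 0.043 0 0 0"

```text
clock: 13.2
tcp_pos: [0.665, 0.0925, 0.0912]
orientation: [0.0, -3.14, 0.0]
contact_force: [-0.1, 0.6, 0.5]
grip_width: 0.0552
gripper_force: 0.0
```

```bash
python3 to.py .664 .0928 .091
```

```text
tool delta [0.001  0.0003 0.0002] zaxis [-0.001 -0.    -1.   ] y yaw 90.0 [-0.1  0.6  0.5]
```

Request:
move_tool:
  increments: "0 0 0 0 0 0\n0 0 0 0 0 0\n0 0 0 0 0 0\n0 0 0 0 0 0\n0 0 0 0 0 0"
  jaw: 0.015
  squeeze: 25

```text
clock: 13.7
tcp_pos: [0.6658, 0.0925, 0.0925]
orientation: [-0.0, 3.14, 0.0]
contact_force: [0.1, -0.0, 3.6]
grip_width: 0.0324
gripper_force: 25.4
```

```bash
python3 to.py .561 .334 .2
```

```text
tool delta [ 0.1047  0.2415 -0.1075] zaxis [ 0.001  0.    -1.   ] y yaw 90.0 [ 0.1 -0.   3.6]
```

Request:
move_tool:
  increments: "0 0 -0.01 0 0 0\n0 0 -0.035 0 0 0\n0 0 -0.065 0 0 0\n0 0 -0.095 0 0 0\n0.005 0.01 -0.12 0 0 0"

```text
clock: 14.2
tcp_pos: [0.6609, 0.1005, 0.2141]
orientation: [0.004, 3.14, -0.002]
contact_force: [0.6, -0.1, -0.2]
grip_width: 0.0324
gripper_force: 25.3
```

Request:
move_tool:
  increments: "0.01 0.02 0 0 0 0\n0.02 0.045 0 0 0 0\n0.03 0.07 0 0 0 0\n0.04 0.095 0 0 0 0\n0.05 0.12 0 0 0 0"

```text
clock: 14.7
tcp_pos: [0.6096, 0.2234, 0.2124]
orientation: [0.0, -3.141, -0.0]
contact_force: [-0.2, -0.6, -1.0]
grip_width: 0.0324
gripper_force: 25.3
```

Request:
move_tool:
  increments: "0.01 0.025 0 0 0 0\n0.02 0.05 0 0 0 0\n0.03 0.075 0 0 0 0\n0.044 0.1 0 0 0 0\n0.049 0.111 0 0 0 0"

```text
clock: 15.2
tcp_pos: [0.5591, 0.3368, 0.2122]
orientation: [0.007, -3.14, -0.002]
contact_force: [-1.0, -0.4, -1.3]
grip_width: 0.0327
gripper_force: 25.3
```

Request:
move_tool:
  increments: "0 0 0 0 0 0\n0 0 0 0 0 0\n0 0 0 0 0 0"

```text
clock: 15.5
tcp_pos: [0.5625, 0.3312, 0.212]
orientation: [0.004, 3.141, -0.002]
contact_force: [-1.0, -0.5, -1.2]
grip_width: 0.0323
gripper_force: 25.3
```

```bash
python3 to.py .561 .334 .0955
python3 - <<'E'
from h import *
s,_=r.grab_frame("scene")
cv2.imwrite("pics/g5.png",cv2.resize(s[90:230,160:330],None,fx=3,fy=3))
E
```

```text
tool delta [0.0016 0.0029 0.1165] zaxis [ 0.001 -0.001 -1.   ] y yaw 89.8 [-1.  -0.5 -1.2]
```

View pics/g5.png

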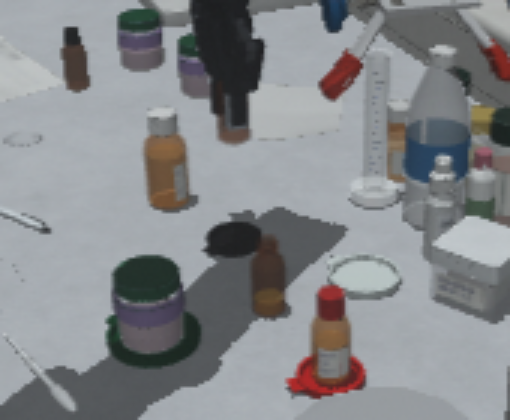

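The black bottle hangs upright (crop px (235,115)) above the black saucer (235,238), and the open bottle (268,275) is unmoved. I'll lower it.

Request:
move_tool:
  increments: "0.001 0.003 0.02 0 0 0\n0.001 0.003 0.045 0 0 0\n0.001 0.003 0.07 0 0 0\n0.001 0.003 0.09 0 0 0\n0.001 0.003 0.1 0 0 0"

```text
clock: 16.05
tcp_pos: [0.5602, 0.3346, 0.1099]
orientation: [-0.002, -3.139, 0.003]
contact_force: [-0.2, -0.7, -0.2]
grip_width: 0.0327
gripper_force: 25.3
```

Request:
move_tool:
  increments: "0 0 0 0 0 0\n0 0 0 0 0 0"

```text
clock: 16.25
tcp_pos: [0.5611, 0.3362, 0.1126]
orientation: [0.001, 3.141, 0.001]
contact_force: [0.6, 0.7, -0.9]
grip_width: 0.0324
gripper_force: 25.3
```

```bash
python3 to.py .5605 .334 .0955
```

```text
tool delta [ 0.0006 -0.0023  0.0171] zaxis [ 0.001  0.    -1.   ] y yaw 90.0 [ 0.6  0.7 -0.9]
```

Request:
move_tool:
  increments: "0 -0.002 0.005 0 0 0\n0 -0.002 0.01 0 0 0\n0 -0.002 0.013 0 0 0\n0 -0.002 0.015 0 0 0\n0 -0.002 0.016 0 0 0"

```text
clock: 16.75
tcp_pos: [0.5602, 0.3345, 0.0957]
orientation: [0.0, -3.141, 0.0]
contact_force: [-0.9, -0.0, -0.8]
grip_width: 0.0325
gripper_force: 25.3
```

Request:
move_tool:
  increments: "0 0 0.001 0 0 0\n0 0 0.001 0 0 0"

```text
clock: 16.95
tcp_pos: [0.5603, 0.3346, 0.0955]
orientation: [0.0, -3.141, -0.0]
contact_force: [-1.8, -1.5, 4.6]
grip_width: 0.0327
gripper_force: 25.7
```

```bash
python3 to.py .5605 .334 .0955
```

```text
tool delta [-0.0002 -0.0006  0.    ] zaxis [-0.  0. -1.] y yaw 90.0 [-1.8 -1.5  4.6]
```

Request:
move_tool:
  increments: "0 0 0 0 0 0\n0 0 0 0 0 0\n0 0 0 0 0 0"
  jaw: 0.055

```text
clock: 17.25
tcp_pos: [0.5603, 0.3346, 0.0949]
orientation: [-0.0, 3.141, 0.0]
contact_force: [-0.3, -0.5, 0.1]
grip_width: 0.0553
gripper_force: 0.0
```

Request:
move_tool:
  increments: "0 0 -0.02 0 0 0\n0 0 -0.05 0 0 0\n0 0 -0.085 0 0 0\n0 0 -0.12 0 0 0\n0 0 -0.14 0 0 0"

```text
clock: 17.75
tcp_pos: [0.5612, 0.335, 0.2381]
orientation: [-0.0, 3.138, 0.004]
contact_force: [0.4, 0.5, -0.3]
grip_width: 0.0547
gripper_force: 0.0
```

Request:
move_tool:
  increments: "0.01 0.03 0 0 0 0\n0.02 0.06 0 0 0 0\n0.03 0.09 0 0 0 0\n0.032 0.111 0 0 0 0\n0.032 0.111 0 0 0 0"
  jaw: 0.075

```text
clock: 18.25
tcp_pos: [0.5259, 0.4499, 0.2346]
orientation: [0.009, -3.141, -0.004]
contact_force: [-0.2, -0.7, 0.6]
grip_width: 0.0748
gripper_force: 0.0
```

Request:
move_tool:
  increments: "0 0 0 0 0 0\n0 0 0 0 0 0\n0 0 0 0 0 0"

```text
clock: 18.55
tcp_pos: [0.5291, 0.4439, 0.2349]
orientation: [0.003, 3.141, -0.001]
contact_force: [0.3, -0.6, 0.7]
grip_width: 0.0748
gripper_force: 0.0
```

```bash
python3 to.py .5285 .446 .118
python3 - <<'E'
from h import *
p,d=r.grab_frame("top");s,_=r.grab_frame("scene")
cv2.imwrite("pics/g6.png",np.hstack([cv2.resize(p[130:270,80:240],None,fx=2.4,fy=2.4),cv2.resize(s[90:230,170:330],None,fx=2.4,fy=2.4)]))
E
```

```text
tool delta [0.0007 0.0022 0.1169] zaxis [ 0.    -0.001 -1.   ] y yaw 89.9 [ 0.3 -0.6  0.7]
```

View pics/g6.png

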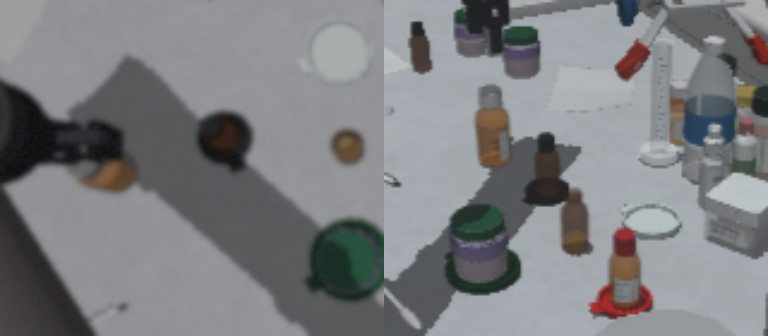

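The black bottle stands in its saucer (left crop px (222,135)), and the open gripper is over the white bottle at (105,150). I'll go down.

Request:
move_tool:
  increments: "0.0005 0.002 0.02 0 0 0\n0.0005 0.002 0.045 0 0 0\n0.0005 0.002 0.065 0 0 0\n0.0005 0.002 0.075 0 0 0\n0.0005 0.002 0.075 0 0 0"

```text
clock: 19.15
tcp_pos: [0.5273, 0.4466, 0.1584]
orientation: [-0.0, -3.14, 0.003]
contact_force: [0.9, 0.4, -0.1]
grip_width: 0.075
gripper_force: 0.0
```

```bash
python3 to.py .5285 .446 .118
```

```text
tool delta [-0.0012 -0.0005  0.0404] zaxis [-0.002 -0.002 -1.   ] y yaw 90.0 [ 0.9  0.4 -0.1]
```

Request:
move_tool:
  increments: "0 0 0.015 0 0 0\n0 0 0.03 0 0 0\n0 0 0.04 0 0 0\n0 0 0.042 0 0 0\n0 0 0.042 0 0 0"

```text
clock: 19.65
tcp_pos: [0.5276, 0.4473, 0.1173]
orientation: [0.0, -3.141, 0.001]
contact_force: [0.3, -0.7, 1.1]
grip_width: 0.0746
gripper_force: 0.0
```

```bash
python3 to.py .5285 .446 .118
```

```text
tool delta [-0.0009 -0.0013 -0.0007] zaxis [-0.001 -0.001 -1.   ] y yaw 90.0 [ 0.3 -0.7  1.1]
```

Request:
move_tool:
  increments: "0 0 0 0 0 0\n0 0 0 0 0 0\n0 0 0 0 0 0\n0 0 0 0 0 0\n0 0 0 0 0 0"
  jaw: 0.025
  squeeze: 40

```text
clock: 20.15
tcp_pos: [0.5282, 0.448, 0.1188]
orientation: [-0.0, 3.14, 0.002]
contact_force: [0.2, -0.2, 5.8]
grip_width: 0.0458
gripper_force: 41.5
```

```bash
python3 to.py .6476 .2135 .24
```

```text
tool delta [-0.1195 -0.2344 -0.1213] zaxis [ 0.001  0.001 -1.   ] y yaw 90.0 [ 0.2 -0.2  5.8]
```

Request:
move_tool:
  increments: "0 0 -0.01 0 0 0\n0 0 -0.035 0 0 0\n0 0 -0.065 0 0 0\n0 0 -0.095 0 0 0\n0 0 -0.125 0 0 0"

```text
clock: 20.65
tcp_pos: [0.5273, 0.447, 0.2439]
orientation: [0.0, -3.141, 0.002]
contact_force: [-0.0, -0.1, -0.7]
grip_width: 0.0461
gripper_force: 41.2
```

Request:
move_tool:
  increments: "-0.01 -0.02 0 0 0 0\n-0.022 -0.045 0 0 0 0\n-0.035 -0.07 0 0 0 0\n-0.047 -0.095 0 0 0 0\n-0.06 -0.12 0 0 0 0"

```text
clock: 21.15
tcp_pos: [0.5876, 0.3261, 0.2428]
orientation: [0.0, -3.14, 0.001]
contact_force: [-0.3, 0.5, -1.4]
grip_width: 0.0457
gripper_force: 41.3
```

Request:
move_tool:
  increments: "-0.012 -0.025 0 0 0 0\n-0.025 -0.05 0 0 0 0\n-0.037 -0.075 0 0 0 0\n-0.05 -0.1 0 0 0 0\n-0.06 -0.114 0 0 0 0"

```text
clock: 21.65
tcp_pos: [0.6484, 0.2102, 0.2429]
orientation: [-0.004, -3.141, 0.003]
contact_force: [0.3, 0.4, -1.0]
grip_width: 0.0458
gripper_force: 41.3
```

Request:
move_tool:
  increments: "0 0 0 0 0 0\n0 0 0 0 0 0\n0 0 0 0 0 0"

```text
clock: 21.95
tcp_pos: [0.6468, 0.2158, 0.2427]
orientation: [0.004, -3.141, -0.002]
contact_force: [-0.3, 1.6, -1.4]
grip_width: 0.0457
gripper_force: 41.3
```

```bash
python3 to.py .6476 .2135 .1218
python3 - <<'E'
from h import *
s,_=r.grab_frame("scene")
cv2.imwrite("pics/g7.png",cv2.resize(s[90:230,180:350],None,fx=3,fy=3))
E
```

```text
tool delta [-0.0009 -0.0024  0.1209] zaxis [-0.001  0.001 -1.   ] y yaw 90.2 [-0.3  1.6 -1.4]
```

View pics/g7.png

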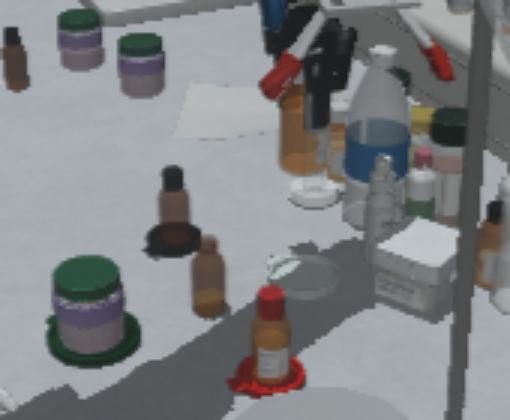

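The white bottle hangs upright (crop px (300,130)) above the white saucer (305,272). I'll lower it.

Request:
move_tool:
  increments: "-0.001 -0.002 0.02 0 0 0\n-0.001 -0.002 0.045 0 0 0\n-0.001 -0.002 0.07 0 0 0\n-0.001 -0.002 0.09 0 0 0\n-0.001 -0.002 0.104 0 0 0"

```text
clock: 22.5
tcp_pos: [0.6476, 0.2129, 0.1372]
orientation: [0.003, -3.139, 0.0]
contact_force: [-0.6, -0.1, -1.8]
grip_width: 0.0458
gripper_force: 41.3
```

Request:
move_tool:
  increments: "0 0 0 0 0 0\n0 0 0 0 0 0\n0 0 0 0 0 0"

```text
clock: 22.8
tcp_pos: [0.6496, 0.212, 0.1403]
orientation: [-0.001, 3.139, 0.001]
contact_force: [-1.3, 0.5, -1.3]
grip_width: 0.0459
gripper_force: 41.3
```

```bash
python3 to.py .6476 .2135 .1218
```

```text
tool delta [0.002  0.0014 0.0185] zaxis [ 0.002  0.001 -1.   ] y yaw 90.0 [-1.3  0.5 -1.3]
```

Request:
move_tool:
  increments: "0.001 0.001 0.005 0 0 0\n0.001 0.001 0.01 0 0 0\n0.001 0.001 0.014 0 0 0\n0.001 0.001 0.0165 0 0 0\n0.001 0.001 0.0165 0 0 0"

```text
clock: 23.3
tcp_pos: [0.6478, 0.2125, 0.1222]
orientation: [0.0, -3.141, 0.0]
contact_force: [0.1, -0.5, -1.6]
grip_width: 0.0457
gripper_force: 41.3
```

Request:
move_tool:
  increments: "0 0 0.001 0 0 0\n0 0 0.001 0 0 0"

```text
clock: 23.5
tcp_pos: [0.648, 0.2125, 0.1218]
orientation: [-0.0, 3.141, 0.0]
contact_force: [-1.5, 0.2, 2.3]
grip_width: 0.046
gripper_force: 41.6
```

```bash
python3 to.py .6476 .2135 .1218
```

```text
tool delta [0.0004 0.001  0.    ] zaxis [ 0.  0. -1.] y yaw 90.0 [-1.5  0.2  2.3]
```

Request:
move_tool:
  increments: "0 0 0 0 0 0\n0 0 0 0 0 0\n0 0 0 0 0 0"
  jaw: 0.075

```text
clock: 23.8
tcp_pos: [0.6479, 0.2126, 0.1214]
orientation: [-0.0, 3.141, 0.0]
contact_force: [-0.2, 0.5, -1.1]
grip_width: 0.0751
gripper_force: 0.0
```

Request:
move_tool:
  increments: "0 0 -0.02 0 0 0\n0 0 -0.05 0 0 0\n0 0 -0.09 0 0 0\n0 0 -0.13 0 0 0\n0 0 -0.16 0 0 0"

```text
clock: 24.3
tcp_pos: [0.6483, 0.2126, 0.2843]
orientation: [-0.0, 3.139, 0.002]
contact_force: [-0.6, 0.0, -0.1]
grip_width: 0.075
gripper_force: 0.0
```

Request:
move_tool:
  increments: "0.02 0.04 0 0 0 0\n0.04 0.08 0 0 0 0\n0.06 0.12 0 0 0 0\n0.08 0.16 0 0 0 0\n0.1 0.2 0 0 0 0"

```text
clock: 24.8
tcp_pos: [0.5468, 0.4139, 0.2815]
orientation: [-0.0, 3.141, 0.0]
contact_force: [0.5, -0.6, -0.2]
grip_width: 0.0751
gripper_force: 0.0
```

Request:
move_tool:
  increments: "0.04 0.02 0 0 0 0\n0.08 0.04 0 0 0 0\n0.11 0.06 0 0 0 0\n0.14 0.09 0 0 0 0\n0.17 0.12 0 0 0 0"

```text
clock: 25.3
tcp_pos: [0.3766, 0.5331, 0.2817]
orientation: [0.001, 3.141, 0.0]
contact_force: [0.6, 0.1, 0.1]
grip_width: 0.0751
gripper_force: 0.0
```

Request:
move_tool:
  increments: "0.02 0.03 0 0 0 0\n0.04 0.06 0 0 0 0\n0.06 0.09 0 0 0 0\n0.06 0.09 0 0 0 0\n0.06 0.09 0 0 0 0"

```text
clock: 25.8
tcp_pos: [0.3168, 0.623, 0.281]
orientation: [0.004, -3.141, 0.001]
contact_force: [-0.0, -0.6, -0.6]
grip_width: 0.0751
gripper_force: 0.0
```

```bash
python3 - <<'E'
from h import *
p,d=r.grab_frame("top");s,_=r.grab_frame("scene")
h=cv2.cvtColor(p,cv2.COLOR_BGR2HSV);w=((h[...,2]>151)&(h[...,1]<40)).astype(np.uint8)
for n,X in dict(red=(.5507,.0849,.091),black=(.5603,.334,.085),green=(.431,.2067,.074),white=(.6476,.2134,.111)).items():
    print(n,"expected cap px top",proj("top",X).round(1),"scene",proj("scene",X).round(1))
b=((h[...,1]>60)&(h[...,0]<25)).astype(np.uint8);print("open",blob(b,(225,190))[0])
cv2.imwrite("pics/g8.png",np.hstack([cv2.resize(p[120:270,140:300],None,fx=2.5,fy=2.5),cv2.resize(s[110:260,170:330],None,fx=2.5,fy=2.5)]))
E
```

```text
red expected cap px top [275.5 184. ] scene [268.4 186.8]
black expected cap px top [167.1 182.9] scene [235.3 146. ]
green expected cap px top [223.8 237.9] scene [207.1 179.8]
white expected cap px top [218.1 141.9] scene [280.1 149.5]
open [224.5 191. ]
```

View pics/g8.png

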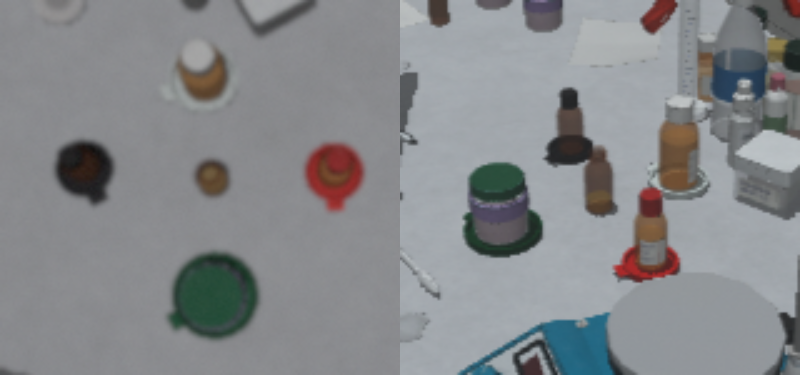

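The final picture shows each container upright in its saucer. The cap pixels match the expected ones to about 1 px for white (218.5,141.7), red (275,183) and green (224.5,238). The open bottle is unmoved at (224.5,191), and the arm is clear. I'll hand in.

Request:
move_tool:
  increments: "0 0 0 0 0 0\n0 0 0 0 0 0\n0 0 0 0 0 0\n0 0 0 0 0 0"

```text
clock: 26.3
tcp_pos: [0.3181, 0.6222, 0.2815]
orientation: [0.0, 3.142, 0.0]
contact_force: [-0.2, -0.2, -0.1]
grip_width: 0.0749
gripper_force: 0.0
```

```bash
python3 -c "
from bench import r
print(r.hand_in())"
```

```text
the job is handed in; nothing more can be done
None
```

I stood all four containers upright in their own-colour saucers, left the open bottle where it was, and handed the job in at about 26 s; no verdict came back.

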